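# Show a dipping fork to the inspection camera

## Task

Turn the inspection camera's head by the blue grip on its top until its orange pointers line up with the orange marks on the collar, and let go of it. Then pick up the dipping fork with the three tines (not the ring) by its wooden handle and present it to the camera: the tines' middle straight in front of the lens, 12 cm from it and at its height, the fork level, right way up as it lay and square across the view, the handle on either side; the job finishes with you still holding it there in the air, keeping still. Leave the dipping ring and the three pieces of chocolate where they lie.

Things in the scene. Friction and masses are not known exactly. Their poses are not given: they have to be found in the camera images.
- camera_stand: Fixed stand of the inspection camera: dark round foot (100 mm across, 14 mm high), thin post, black collar (100 mm across, top at height 120 mm) with two orange marks, one on each side (+y and -y). Origin: centre of the foot's underside, on the vertical swivel axis. z up; its -x axis is the direction in which the lens looks once the head is on its marks
- camera_head (a joint): Swivel of the grey camera head about the stand's vertical axis, rad: 0 = the head's orange pointers line up with the collar's orange marks; positive = turned anticlockwise seen from above. It starts turned 0.5 to 1.2 rad anticlockwise, turns from -1.4 to 1.4, and stays where it is left (friction 0.06 N m)
- head_grip (a point): Centre of the blue upright grip plate on top of the camera head, to be taken from above: 12 mm thick (along its y axis), 50 mm long (along its x axis), standing free from height 179 to 214 mm, this point at 198 mm on the swivel axis. Axes turn with the head; z up. The grey body under it is 66 by 42 by 50 mm
- lens (a point): Front of the camera's lens, on the head, 50 mm from the swivel axis and 154 mm above the table; the lens looks level along this frame's -x axis, y is across the view, z up
- view_point (a point): The point in the air 120 mm straight in front of the lens, 154 mm above the table, where the middle of the tines is to be held; turns with the head, same axes as lens
- fork_handle (a point): Middle of the wooden handle of the dipping fork (three-tine fork, 223 mm long, 30 g or so); handle 14 mm wide and 14 mm high, 108 mm long, lying on the table, this point 7 mm above it. y runs along the fork from handle to tines, x across it, z up as it lies
- fork_tines (a point): Middle of the fork's three thin tines (45 mm long, 15 mm wide together, 6 mm high), same axes; it lies 148 mm along y from the middle of the handle and 4 mm lower. A thin wire neck, 71 mm long, joins handle and tines
- fork: The same fork, origin at the underside half-way along its length, same axes: y from handle to tines, z up as it lies
- ring: Dipping ring with the same kind of wooden handle but a wire ring of 28 mm at its end, 207 mm long, to be left alone; origin half-way along its underside, y towards the ring. Fork and ring may have swapped places
- chocolate_1: Broken piece of dark chocolate, 54x48x12 mm, left alone; origin at the centre of its underside
- chocolate_2: Broken piece of milk chocolate, 52x48x12 mm, left alone; origin at the centre of its underside
- chocolate_3: Another broken piece of dark chocolate, 47x54x12 mm, left alone; origin at the centre of its underside

How it is judged:
On the way, in this order (a step that is already met when the one before it is completed fails the run):
1. the camera head is turned onto its marks (within 0.1 rad) and let go, the fork still on the table (value of joint camera_head between -0.1 and 0.1 rad and contact force between each of the arm, the fingers and camera_stand below 0.1 N and height (world z) of fork_handle below 0.03 m), for 0.2 s.
2. the fork is lifted in the fingers (height (world z) of fork_handle above 0.06 m and contact force between the fingers and fork above 0.5 N), for 0.1 s.
At the end, for the whole second after the job is handed in: Head within 0.1 rad of its marks, untouched; fork still in the fingers, middle of tines within 20 mm of the point 120 mm before the lens, square across the view within 0.16 rad, upright and level within 0.2 rad, not touching the camera; ring and chocolate pieces within 30 mm of their starts (value of joint camera_head between -0.1 and 0.1 rad and distance between fork_tines and view_point below 0.02 m and angle between the y axis of fork_tines and the y axis of view_point, either way round below 0.16 rad and angle between fork_tines's own z axis and vertical below 0.2 rad and contact force between the fingers and fork above 0.5 N and contact force between each of fork, the arm, the fingers and camera_stand below 0.1 N and linear speed of fork below 0.03 m/s and distance of each of ring, chocolate_1, chocolate_2, chocolate_3 from where it was at the start of the episode below 0.03 m); the arm keeps its last pose, push and grip.
It fails at once if the dipping ring or a piece of chocolate is moved more than 30 mm (distance of any of ring, chocolate_1, chocolate_2, chocolate_3 from where it was at the start of the episode above 0.03 m).
It also fails if it takes over 51 s, if anything falls off the work surface, if the arm or the gripper's body presses on something with over 40 N, if the wrist force passes 120 N, or if a joint passes its speed limit or range.

## Robot

A 6-joint arm with a two-finger parallel gripper is mounted at the origin on a cart in front of the work surface, level with it; the furniture and walls round the work are solid. World frame = base frame: x ahead of the robot, y to its left, z up, the work surface at z = 0. Lengths are in m, angles in rad, forces in N, time in s.
With the tool pointing down it reaches from about 0.35 to 0.975 m from the base axis. Payload 4.9 kg.
Tool frame: the origin (TCP) lies where the fingers leave the gripper's body, on its centre line; the fingertips stand 73 mm ahead of it and the grasp point (between the pads) lies 54 mm ahead of it; z points along the fingers, y is the direction in which the jaws open and shut (so a half turn about z gives the same grasp; the last joint's range is limited). The gripper opens to 85 mm and grips with 20 to 120 N. Pads are 22 mm wide; open, the fingers measure 114 mm over their backs; the gripper's body (76 mm by 85 mm) begins 54 mm behind the grasp point. The pads swing forward as they close: fully open they stand 13 mm farther back than shut.
Start: joints at [1.122, 0.053, 1.613, -0, 1.476, -0.119], TCP at [0.202, 0.591, 0.304] pointing down, gripper open.
Joint ranges: [-3.01, 3.01], [-1.01, 2.22], [0.06, 2.58], [-1.02, 4.17], [0.09, 2.62], [-3.14, 3.14]. Speed limits (rad/s): [2.57, 2.57, 3.14, 3.14, 3.14, 3.14].

## Interface

Orientations are given as a rotation vector (axis times angle).
In Python, from station import monitor, vision, workorder gives the robot as it stands.
- The arm moves only by the tool arm_command, never from a script. Its argument "rows" is text: rows parted by semicolons, each of 6 numbers parted by spaces: the shift along the world's x, y, z in mm, then the turn, a rotation vector about the world's x, y, z in degrees. In form: tx ty tz wx wy wz; .... A call has 1 to 12 rows; each row is the pose to reach, as a shift and turn from the pose measured when the call began; what a row does not reach only later rows make up. A row lasts 1/8 s, in which the tool goes at most 62.5 mm and 10.7 degrees, less where a joint would pass 70% of its speed; a pose out of reach is approached as far as the arm can. A call with a gripper value outside its range is refused whole. "jaw" is the opening, from 0 (shut) to 1 (fully open), set as the call begins (left out, the last holds). The fingers move at their own pace and stop on an object; "squeeze" is the grip in N (left out, the last holds). Time passes only in rows, so rows that repeat a pose let the fingers close. It gives the time, the measured TCP pose, the force and the opening at its end, in the units of the state.
- monitor.get_obs(): the state, without advancing time (a new reading comes with each control period).
- vision.get_image(name): name is "scene" or "top"; returns a dict with "frame" (420x560x3 uint8, red, green, blue), "vfov" (degrees; the focal length in pixels is half the picture's height over the tangent of half this angle, whatever the lens; pixels are square), "cx", "cy" (the principal point, pixels), "R" (3x3) and "t" (3): a world point X has camera coordinates R X + t. Camera axes: x right, y down, z forward; pixel columns grow to the right and rows downward; lengths in m; the calibration is good to about 2 mm. A picture is of the moment at which its call begins. There is no depth.
- workorder.finish_job(): hands the job in, once; it reports no verdict.
The state is a dict: "t": time; "q": joint angles; "dq": joint speeds; "effort": joint torques, N m; "tool_pos": TCP position; "tool_rot": TCP orientation; "contact_force": force on the tool from outside, world axes, zero at the start; "wrist_torque": the same for the moment, N m; "opening": finger opening in m.
Only numpy, scipy, OpenCV 4.12 (cv2) and the standard library are available. Lean on these libraries where they do the work, as an engineer would, in place of code of your own. Each camera call takes 0.05 s, during which the arm holds its last target. There are 200 camera calls.

## Working session

There is one attempt and no reset: what is moved stays moved. The work goes in short steps, Python scripts to look and compute and a tool call to move; the robot and the scene stay as the last step left them, time stands still between calls to the robot, and variables do not carry over. Pictures are saved under pics/ and viewed, about 8 in all and at most 12, crops included, and the job is handed in when it is done.

Besides the shell and the picture viewer there is one more tool, called after ">>>" as name(argument=value, ...) on one line, values as JSON. arm_command: Moves the arm, as the interface text tells. Its arguments: {"type":"object","properties":{"rows":{"type":"string"},"jaw":{"type":"number"},"squeeze":{"type":"number"}},"required":["rows"]}

```bash
mkdir -p pics; cat > h.py <<'E'
import numpy as np, cv2
from station import monitor, vision, workorder
def grab(n,f):
    d=vision.get_image(n); cv2.imwrite(f,d["frame"][:,:,::-1]); np.save(f+'.npy',{k:d[k] for k in d},allow_pickle=True); return d
def load(f): return np.load(f+'.npy',allow_pickle=True).item()
def foc(d): return d["frame"].shape[0]/2/np.tan(np.radians(d["vfov"])/2)
def ray(d,u,v,z):
    R=np.array(d["R"]);t=np.array(d["t"]);f=foc(d)
    c=-R.T@t; r=R.T@np.array([(u-d["cx"])/f,(v-d["cy"])/f,1]); return c+r*(z-c[2])/r[2]
def proj(d,X):
    p=np.array(d["R"])@np.array(X)+np.array(d["t"]); f=foc(d); return p[0]/p[2]*f+d["cx"],p[1]/p[2]*f+d["cy"]
E
python3 - <<'E'
from h import *
for n in("top","scene"):
    d=grab(n,f"pics/{n}0.png"); print(n,d["vfov"],d["cx"],d["cy"],(-np.array(d["R"]).T@np.array(d["t"])).round(3))
o=monitor.get_obs(); print({k:np.round(v,3).tolist() for k,v in o.items()})
E
```

```text
top 52.08607353436837 275.01939075527775 207.00641134648546 [ 0.353 -0.023  0.991]
scene 50.572389169656205 275.9682882656436 208.86315905254824 [ 0.053 -0.677  0.793]
{'t': 0.1, 'q': [1.122, 0.053, 1.614, -0.0, 1.476, -0.119], 'dq': [-0.002, -0.0, -0.005, -0.0, -0.002, 0.0], 'effort': [-0.001, -39.491, -37.136, -0.0, 0.004, 0.0], 'tool_pos': [0.202, 0.591, 0.303], 'tool_rot': [-0.516, -3.098, 0.003], 'contact_force': [-0.247, -0.175, -0.094], 'wrist_torque': [0.004, -0.008, 0.006], 'opening': 0.085}
```

View pics/top0.png

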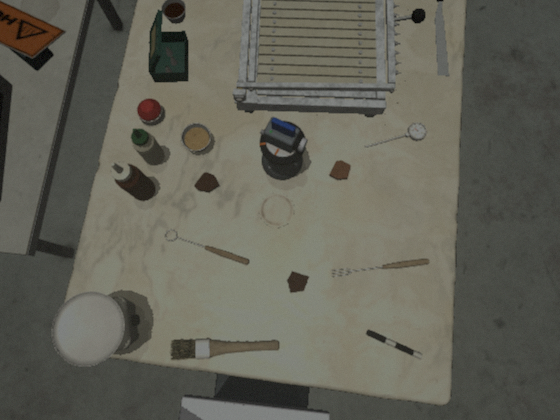

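View pics/scene0.png

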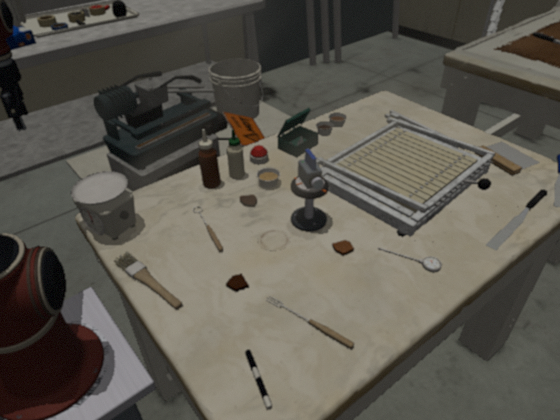

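The top view shows the camera at about (283,145), the fork with its tines near (350,270) and handle near (405,264), and the ring at about (210,245). I'll enlarge these for measuring.

```bash
python3 - <<'E'
from h import *
a=load("pics/top0.png")["frame"][:,:,::-1];b=load("pics/scene0.png")["frame"][:,:,::-1]
c1=cv2.resize(a[110:185,245:325],None,fx=5,fy=5,interpolation=cv2.INTER_CUBIC) #400x375
c2=cv2.resize(b[140:235,275:345],None,fx=4,fy=4,interpolation=cv2.INTER_CUBIC)[:375] #280
c3=cv2.resize(a[245:295,325:437],None,fx=6,fy=4.5,interpolation=cv2.INTER_CUBIC) #672x225
im=np.zeros((600,700,3),np.uint8); im[:375,:400]=c1; im[:375,410:690]=c2[:375]; im[375:600,:672]=c3
im=np.clip(im*1.6,0,255).astype(np.uint8)
cv2.imwrite("pics/crop0.png",im)
for n,(u,v) in {"foot?":(283,163)}.items(): print(ray(load("pics/top0.png"),u,v,0))
E
```

```text
[ 0.69486157 -0.00385785  0.        ]
```

View pics/crop0.png

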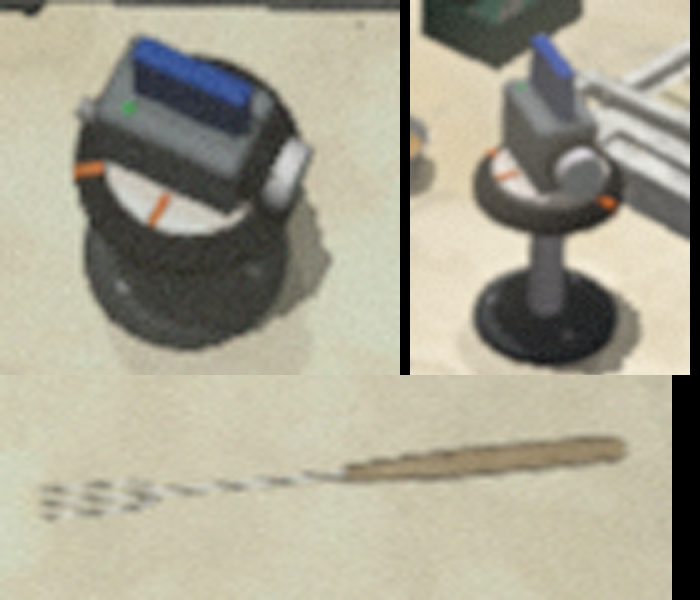

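```bash
cat > m.py <<'E'
from h import *
T=load("pics/top0.png");S=load("pics/scene0.png")
t=lambda u,v,z:ray(T,245+u/5,110+v/5,z); s=lambda u,v,z:ray(S,275+(u-410)/4,140+v/4,z); k=lambda u,v,z:ray(T,325+u/6,245+(v-375)/4.5,z)
ang=lambda v:np.degrees(np.arctan2(v[1],v[0])).round(1)
print("grip top c",t(194,70,.214), "dir",ang(t(250,94,.214)-t(140,43,.214)))
print("grip top scene",(s(537,42,.214)+s(570,75,.214))/2,ang(s(570,75,.214)-s(537,42,.214)))
print("foot top c",t(186,248,.014), s(546,312,.012),"diam",t(286,250,.01)-t(85,250,.01))
m1,m2=s(494,152,.12),s(608,203,.12)
print("marks",m1,m2,"c",(m1+m2)/2,ang(m1-m2),np.linalg.norm(m1-m2)); print("top mark",t(90,170,.12))
a,b,c,d=k(625,449,.008),k(346,471,.008),k(150,494,.003),k(43,503,.003)
print("handle",a,b,"mid",(a+b)/2,np.linalg.norm(a-b),ang(b-a)); print("tines",c,d,np.linalg.norm(c-d),"tot",np.linalg.norm(a-d),ang(d-a))
print("tines mid dist",np.linalg.norm((c+d)/2-(a+b)/2))
q=lambda u,v:ray(S,u,v,.008)
a,b,d=q(352,344),q(309,320),q(268,301);print("scene",a,b,d,(a+b)/2,ang(d-a),np.linalg.norm(a-d))
o=[(205,183),(340,170),(297,282)]
print([ray(T,*p,.012).round(3) for p in o], "ring",ray(T,172,236,0),ray(T,248,262,.01))
E
python3 m.py
```

```text
grip top c [ 0.70049295 -0.00137781  0.214     ] dir -110.5
grip top scene [ 0.70010886 -0.00682977  0.214     ] -104.7
foot top c [ 0.69835419 -0.00134654  0.014     ] [ 0.70054106 -0.00741112  0.012     ] diam [ 0.01018359 -0.09617445  0.        ]
marks [0.69668723 0.04283617 0.12      ] [ 0.71359321 -0.04693698  0.12      ] c [ 0.70514022 -0.00205041  0.12      ] 100.7 0.09135114302197037
top mark [0.69174098 0.04110134 0.12      ]
handle [ 0.49222236 -0.35935593  0.008     ] [ 0.46992111 -0.25455302  0.008     ] mid [ 0.48107174 -0.30695447  0.008     ] 0.10714940706559516 102.0
tines [ 0.45104466 -0.18228319  0.003     ] [ 0.44223445 -0.14220886  0.003     ] 0.041031352955294344 tot 0.22288256693155256 103.0
tines mid dist 0.14883248529040655
scene [ 0.49870584 -0.35410287  0.008     ] [ 0.47257776 -0.25379299  0.008     ] [ 0.43795396 -0.15629349  0.008     ] [ 0.4856418  -0.30394793  0.008     ] 107.1 0.20692835409984825
[array([0.622, 0.175, 0.012]), array([ 0.688, -0.141,  0.012]), array([ 0.414, -0.064,  0.012])] ring [0.48933528 0.23532951 0.        ] [0.44708647 0.05103007 0.01      ]
```

>>> arm_command(rows="15 -18 25 0 0 3; 45 -54 50 0 0 10; 80 -96 60 0 0 18; 120 -144 60 0 0 26; 160 -192 60 0 0 34; 200 -240 60 0 0 42; 240 -288 60 0 0 50; 280 -336 60 0 0 58; 320 -384 60 0 0 66; 360 -432 60 0 0 74; 400 -480 60 0 0 82; 430 -515 60 0 0 89", jaw=1, squeeze=20)

```text
t: 1.6
tool_pos: [0.6333, 0.0736, 0.3619]
tool_rot: [1.807, -2.57, 0.002]
contact_force: [1.1, 0.1, -0.8]
opening: 0.0855
```

>>> arm_command(rows="20 -23 0 0 0 0; 45 -52 -5 0 0 0; 62 -72 -15 0 0 0; 67 -78 -30 0 0 0; 67 -78 -45 0 0 0; 67 -78 -60 0 0 0; 67 -78 -75 0 0 0; 67 -78 -90 0 0 0; 67 -78 -100 0 0 0; 67 -78 -103 0 0 0; 67 -78 -103 0 0 0; 67 -78 -103 0 0 0")

```text
t: 3.1
tool_pos: [0.7006, -0.0045, 0.2598]
tool_rot: [-1.807, 2.569, -0.003]
contact_force: [0.1, 0.1, 0.3]
opening: 0.0851
```

```bash
python3 - <<'E'
from h import *
d=grab("scene","pics/s1.png"); im=cv2.resize(d["frame"][110:250,230:400,::-1],None,fx=4,fy=4,interpolation=cv2.INTER_CUBIC); cv2.imwrite("pics/s1c.png",np.clip(im*1.5,0,255).astype(np.uint8)); print(monitor.get_obs()["contact_force"],monitor.get_obs()["tool_pos"])
E
```

```text
[ 0.47814135 -0.20434536 -0.49824208] [ 0.70063522 -0.00448579  0.25986719]
```

View pics/s1c.png

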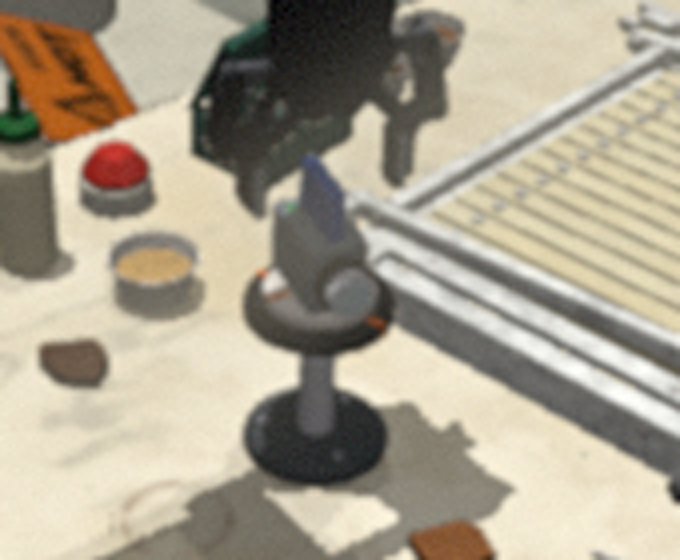

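The fingertips, at (250,205) and (398,175) in the crop, straddle the blue plate at (322,195). Closing now.

>>> arm_command(rows="0 0 0 0 0 0; 0 0 0 0 0 0; 0 0 0 0 0 0; 0 0 0 0 0 0; 0 0 0 0 0 0; 0 0 0 0 0 0; 0 0 0 0 0 0; 0 0 0 0 0 0", jaw=0, squeeze=25)

```text
t: 4.15
tool_pos: [0.7015, -0.0048, 0.26]
tool_rot: [-1.805, 2.567, -0.006]
contact_force: [4.4, -1.3, -1.2]
opening: 0.0114
```

>>> arm_command(rows="0 0 0 0 0 -3; 0 0 0 0 0 -9; 0 0 0 0 0 -15; 0 0 0 0 0 -21; 0 0 0 0 0 -28; 0 0 0 0 0 -35; 0 0 0 0 0 -42; 0 0 0 0 0 -49; 0 0 0 0 0 -55; 0 0 0 0 0 -59; 0 0 0 0 0 -60; 0 0 0 0 0 -60")

```text
t: 5.65
tool_pos: [0.6987, -0.0009, 0.2599]
tool_rot: [0.283, -3.121, -0.006]
contact_force: [-15.3, 10.6, 6.8]
opening: 0.0116
```

```bash
python3 - <<'E'
from h import *
d=grab("scene","pics/s2.png"); im=cv2.resize(d["frame"][130:240,270:350,::-1],None,fx=5,fy=5,interpolation=cv2.INTER_CUBIC)
e=grab("top","pics/t2.png"); i2=cv2.resize(e["frame"][110:190,240:320,::-1],None,fx=5,fy=5,interpolation=cv2.INTER_CUBIC)
o=np.zeros((550,800,3),np.uint8);o[:,:400]=im;o[:400,400:]=i2
cv2.imwrite("pics/s2c.png",np.clip(o*1.5,0,255).astype(np.uint8)); print(monitor.get_obs()["contact_force"],monitor.get_obs()["tool_pos"])
E
```

```text
[-13.42667926  11.70195057   6.54044679] [ 0.69873683 -0.0009538   0.25992789]
```

View pics/s2c.png

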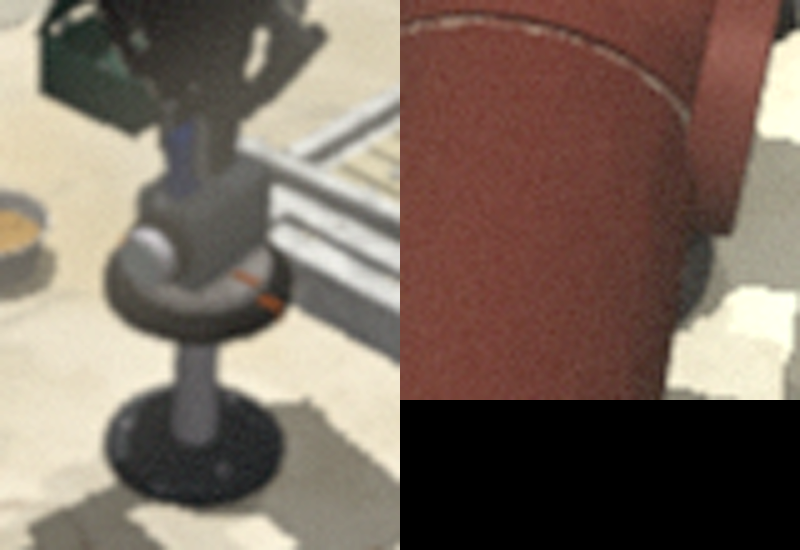

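```bash
python3 - <<'E'
from h import *
d=load("pics/s2.png"); r=lambda u,v,z:ray(d,270+u/5,130+v/5,z)
p=[r(235,271,.124),r(258,288,.124),r(262,292,.12),r(284,309,.12)]
for c in [(.7,-.003),(.702,-.002),(.699,-.001)]:
  print(c,[ (np.hypot(*(x[:2]-c)).round(3),np.degrees(np.arctan2(*(x[:2]-c)[::-1])).round(1)) for x in p])
f=np.array(r(195,445,.014)); print("foot",f)
E
```

```text
(0.7, -0.003) [(np.float64(0.021), np.float64(-44.6)), (np.float64(0.036), np.float64(-67.8)), (np.float64(0.037), np.float64(-63.4)), (np.float64(0.053), np.float64(-73.8))]
(0.702, -0.002) [(np.float64(0.02), np.float64(-50.6)), (np.float64(0.036), np.float64(-71.3)), (np.float64(0.037), np.float64(-66.9)), (np.float64(0.053), np.float64(-76.1))]
(0.699, -0.001) [(np.float64(0.023), np.float64(-46.4)), (np.float64(0.038), np.float64(-67.6)), (np.float64(0.039), np.float64(-63.4)), (np.float64(0.055), np.float64(-73.3))]
foot [ 0.69601573 -0.01222422  0.014     ]
```

>>> arm_command(rows="0 0 0 0 0 0; 0 0 0 0 0 0; 0 0 0 0 0 0; 0 0 0 0 0 0; 0 0 30 0 0 0; 0 0 70 0 0 0; 0 0 100 0 0 0; -20 -40 105 0 0 0; -50 -80 105 0 0 0; -80 -130 105 0 0 0; -110 -180 105 0 0 0; -130 -210 105 0 0 0", jaw=1)

```text
t: 7.25
tool_pos: [0.5673, -0.2132, 0.3652]
tool_rot: [0.28, -3.121, -0.004]
contact_force: [-0.2, -0.3, 0.8]
opening: 0.0851
```

```bash
python3 - <<'E'
from h import *
d=grab("scene","pics/s3.png"); im=cv2.resize(d["frame"][135:225,275:345,::-1],None,fx=6,fy=6,interpolation=cv2.INTER_CUBIC)
e=grab("top","pics/t3.png"); i2=cv2.resize(e["frame"][110:200,250:313,::-1],None,fx=6,fy=6,interpolation=cv2.INTER_CUBIC)
o=np.hstack([im,i2])
cv2.imwrite("pics/s3c.png",np.clip(o*1.5,0,255).astype(np.uint8)); print(monitor.get_obs()["contact_force"],monitor.get_obs()["tool_pos"])
E
```

```text
[ 0.79736119  0.5990836  -0.02878231] [ 0.56709921 -0.21392702  0.36517942]
```

View pics/s3c.png

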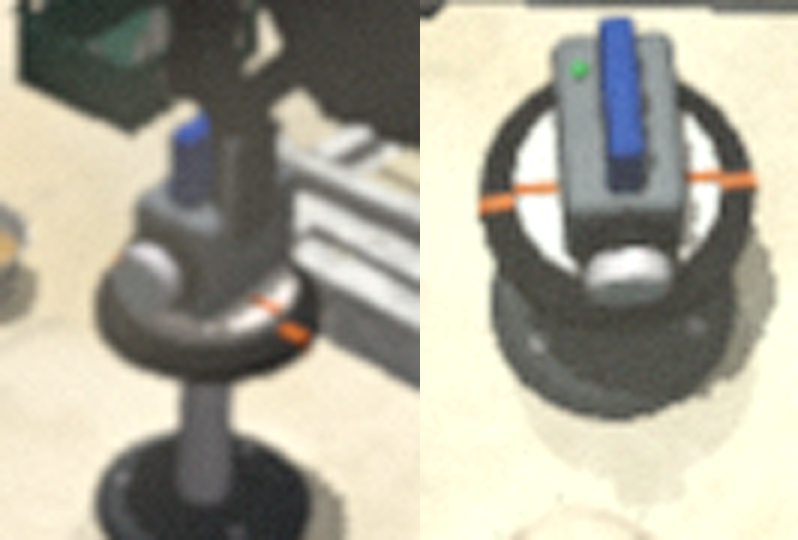

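In the top crop the pointers, (535,189) to (705,178), run within about 2° of the marks, (495,204) to (738,181). I'll work out the geometry for the view point.

```bash
python3 - <<'E'
from h import *
d=load("pics/t3.png"); r=lambda u,v,z:ray(d,250+(u-420+.5)/6-.5,110+(v+.5)/6-.5,z)[:2]
ang=lambda v:np.degrees(np.arctan2(v[1],v[0])).round(1)
L,R=r(495,204,.12),r(738,181,.12); print("marks c",(L+R)/2,ang(L-R),np.linalg.norm(L-R))
L,R=r(535,189,.128),r(705,178,.128); print("pointers c",(L+R)/2,ang(L-R))
a,b=r(617,19,.214),r(625,154,.214); print("plate c",(a+b)/2,ang(b-a),np.linalg.norm(a-b))
print("lens c",r(630,277,.154), "foot c",r(613,298,.014))
E
```

```text
marks c [7.01463864e-01 1.64877534e-04] 101.8 0.08787415809540153
pointers c [ 0.70178478 -0.00090997] 100.0
plate c [7.00496523e-01 3.18176029e-05] -171.0 0.04714674692547102
lens c [ 0.6576112  -0.00844733] foot c [ 6.99120715e-01 -1.83489047e-04]
```

>>> arm_command(rows="-5 -5 0 0 0 -4; -15 -15 -5 0 0 -12; -30 -30 -20 0 0 -21; -45 -47 -45 0 0 -30; -60 -65 -75 0 0 -39; -75 -80 -105 0 0 -48; -83 -90 -135 0 0 -57; -85 -92 -165 0 0 -66; -85 -92 -190 0 0 -75; -85 -92 -210 0 0 -83; -85 -92 -215 0 0 -88; -85 -92 -215 0 0 -88")

```text
t: 8.85
tool_pos: [0.4824, -0.3052, 0.1496]
tool_rot: [-1.97, -2.44, -0.012]
contact_force: [0.2, -0.1, 0.3]
opening: 0.0857
```

```bash
python3 - <<'E'
from h import *
from scipy.spatial.transform import Rotation as Ro
d=grab("scene","pics/s4.png"); im=cv2.resize(d["frame"][240:390,250:390,::-1],None,fx=4,fy=4,interpolation=cv2.INTER_CUBIC)
cv2.imwrite("pics/s4c.png",np.clip(im*1.5,0,255).astype(np.uint8)); o=monitor.get_obs(); print(o["contact_force"],o["tool_pos"],Ro.from_rotvec(o["tool_rot"]).as_matrix().round(3),o["q"])
E
```

```text
[0.30831246 0.12920172 0.19000002] [ 0.48260101 -0.30554767  0.15020738] [[-0.211  0.977  0.002]
 [ 0.977  0.211  0.009]
 [ 0.008  0.003 -1.   ]] [-0.69747524  0.07267666  1.8613952   0.00813158  1.21191524 -0.91316826]
```

View pics/s4c.png

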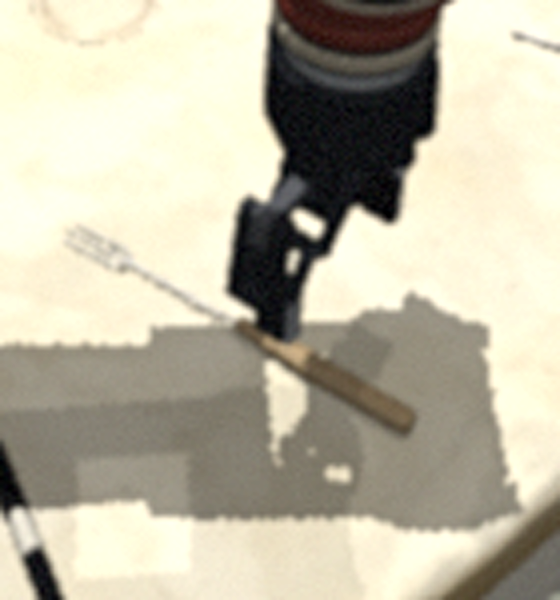

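```bash
python3 - <<'E'
from h import *
d=load("pics/s4.png"); c=lambda X:tuple((np.array(proj(d,X))-[250,240]+.5)*4-.5)
print(c((.4825,-.3055,.007)),[c((.4825+s*54*-.2164e-3,-.3055+s*.054*.976,.007)) for s in(1,-1)])
E
```

```text
(np.float64(318.968777790471), np.float64(374.6041559055998)) [(np.float64(233.76844159597022), np.float64(323.2478484296257)), (np.float64(409.1760590460872), np.float64(428.978505581395))]
```

The predicted handle ends match the picture, so I'll descend and grip.

>>> arm_command(rows="0 0 -20 0 0 0; 0 0 -40 0 0 0; 0 0 -58 0 0 0; 0 0 -68 0 0 0; 0 0 -74 0 0 0; 0 0 -74 0 0 0; 0 0 -74 0 0 0")

```text
t: 9.78
tool_pos: [0.483, -0.3059, 0.0769]
tool_rot: [-1.971, -2.443, -0.012]
contact_force: [0.2, 0.4, 0.8]
opening: 0.0855
```

>>> arm_command(rows="0 0 0 0 0 0; 0 0 0 0 0 0; 0 0 0 0 0 0; 0 0 0 0 0 0; 0 0 0 0 0 0; 0 0 0 0 0 0; 0 0 0 0 0 0; 0 0 0 0 0 0", jaw=0, squeeze=40)

```text
t: 10.78
tool_pos: [0.4832, -0.3061, 0.0772]
tool_rot: [-1.971, -2.443, -0.012]
contact_force: [-0.0, -0.6, 1.6]
opening: 0.0134
```

>>> arm_command(rows="0 0 8 0 0 0; 0 0 25 0 0 0; 0 0 50 0 0 0; 0 0 80 0 0 0; 0 0 110 0 0 0; 0 0 135 0 0 0; 0 0 148 0 0 0; 0 0 151 0 0 0; 0 0 151 0 0 0")

```text
t: 11.9
tool_pos: [0.4829, -0.3058, 0.2274]
tool_rot: [-1.971, -2.442, -0.012]
contact_force: [-0.2, 0.8, 0.1]
opening: 0.0129
```

>>> arm_command(rows="4 6 0 0 0 0; 12 20 0 0 0 -1; 24 40 0 0 0 -1; 36 62 0 0 0 -2; 48 82 0 0 0 -2; 60 102 0 0 0 -2; 68 117 0 0 0 -2; 74 127 0 0 0 -2; 76 130 0 0 0 -2; 76 130 0 0 0 -2; 76 130 0 0 0 -2; 76 130 0 0 0 -2")

```text
t: 13.4
tool_pos: [0.5587, -0.1762, 0.2275]
tool_rot: [-2.014, -2.407, -0.012]
contact_force: [-0.4, 0.6, -1.0]
opening: 0.0127
```

```bash
python3 - <<'E'
from h import *
d=grab("scene","pics/s5.png"); im=cv2.resize(d["frame"][150:300,240:400,::-1],None,fx=5,fy=4,interpolation=cv2.INTER_CUBIC)
cv2.imwrite("pics/s5c.png",np.clip(im*1.5,0,255).astype(np.uint8))
e=grab("top","pics/t5.png"); cv2.imwrite("pics/t5c.png",np.clip(cv2.resize(e["frame"][110:250,245:405,::-1],None,fx=5,fy=4,interpolation=cv2.INTER_CUBIC)*1.5,0,255).astype(np.uint8))
o=monitor.get_obs(); print(o["contact_force"],o["tool_pos"],o["tool_rot"],o["opening"])
E
```

```text
[-0.63422445  0.58571948 -1.07982633] [ 0.55877473 -0.17607744  0.22748866] [-2.01364366 -2.40699628 -0.01211893] 0.013229481703893303
```

View pics/s5c.png

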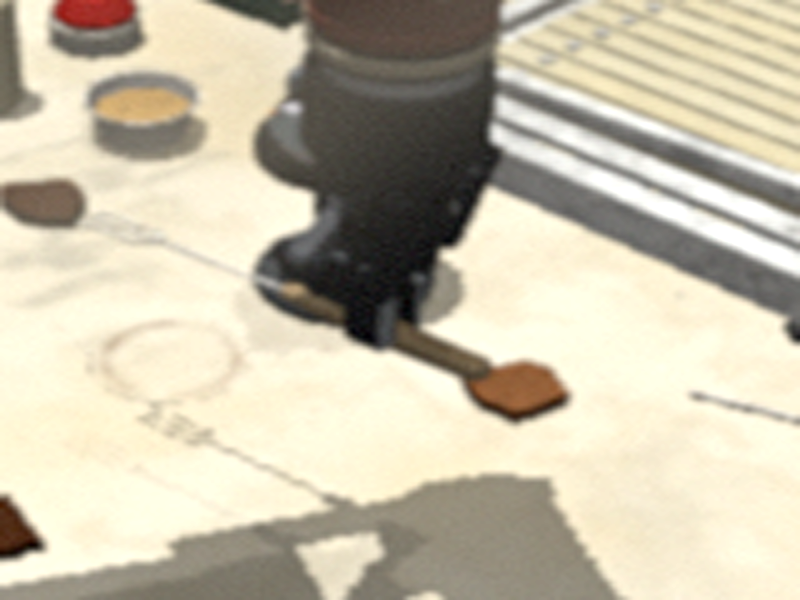

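View pics/t5c.png

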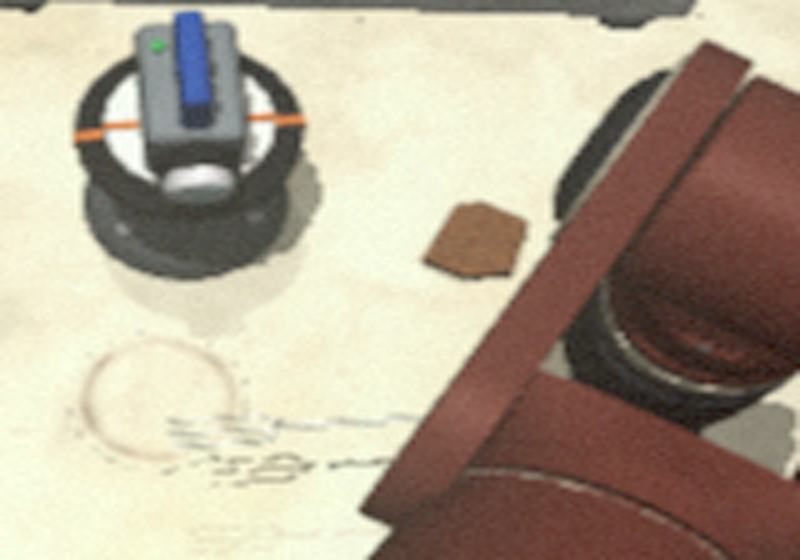

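```bash
python3 - <<'E'
from h import *
S=load("pics/s5.png");T=load("pics/t5.png")
s=lambda u,v:(240+(u+.5)/5-.5,150+(v+.5)/4-.5); t=lambda u,v:(245+(u+.5)/5-.5,110+(v+.5)/4-.5)
def P(d): f=foc(d); return np.array([[f,0,d["cx"]],[0,f,d["cy"]],[0,0,1]])@np.c_[d["R"],d["t"]]
def tri(a,b):
    X=cv2.triangulatePoints(P(S),P(T),np.array(s(*a)),np.array(t(*b)))[:,0]; return X[:3]/X[3]
tip=tri((82,220),(172,434)); base=tri((155,239),(272,427)); print(tip,base,(tip+base)/2,np.linalg.norm(tip-base))
print("want .533 -.030 .154")
from scipy.spatial.transform import Rotation as Ro
for n,d,m in(("S",S,s),("T",T,t)):
    u,v=proj(d,(.533,-.030,.154)); print(n,((u-(240 if n=="S" else 245))*5),((v-(150 if n=="S" else 110))*4))
h=S; print("scene ray at .154",ray(S,*s(118,230),.154),"top",ray(T,*t(222,431),.154))
print(Ro.from_rotvec(monitor.get_obs()["tool_rot"]).as_matrix().round(3))
E
```

```text
[ 0.52593073 -0.01019263  0.1508148 ] [ 0.53477044 -0.05045032  0.15559148] [ 0.53035059 -0.03032147  0.15320314] 0.041492635135041804
want .533 -.030 .154
S 119.56448740452402 224.81641018519952
T 220.19217914699396 422.97107298851586
scene ray at .154 [ 0.52964127 -0.03160217  0.154     ] top [ 0.5296898  -0.03025107  0.154     ]
[[-0.177  0.984  0.002]
 [ 0.984  0.177  0.008]
 [ 0.008  0.004 -1.   ]]
```

The tines triangulate to (0.530, -0.030, 0.153) against a target of (0.533, -0.030, 0.154), so the fork is level. I'll nudge it 3 mm and settle.

>>> arm_command(rows="1 0 0 0 0 0; 2 0 1 0 0 0; 3 0 1 0 0 0; 3 0 1 0 0 0; 3 0 1 0 0 0; 3 0 1 0 0 0; 3 0 1 0 0 0; 3 0 1 0 0 0")

```text
t: 14.5
tool_pos: [0.5618, -0.1761, 0.2285]
tool_rot: [-2.014, -2.407, -0.012]
contact_force: [-0.4, 0.2, -0.4]
opening: 0.0133
```

```bash
python3 - <<'E'
from h import *
o=monitor.get_obs(); print(o["t"],o["tool_pos"],o["opening"],np.abs(o["dq"]).max()); print(workorder.finish_job())
E
```

```text
14.5 [ 0.56175647 -0.17608823  0.22849716] 0.01328354068456347 0.0014345204324914883
the job is handed in; nothing more can be done
None
```

I turned the camera head onto its marks and let go. I then lifted the three-tine fork by its handle and handed the job in at 14.5 s, still holding the fork in front of the lens. No verdict was reported.

- **Head:** in the top view the pointers were within about 2° of the collar marks (limit 5.7°). The head still looked lined up in the last picture, with the fork in place.
- **Tine position:** before a last 3 mm correction, the two cameras put the middle of the tines at (0.530, -0.030, 0.153) m. The target was (0.533, -0.030, 0.154) m. I took no picture after the correction; the arm reported making the shift.
- **Fork angle:** by the tool pose the fork is square across the view to within 1–2°. The tines' height agrees with a level fork. Triangulating just the tines gave a slope of about 6°, which I put down to reading noise and is inside the 11° limit.
- **Grip and stillness:** the fingers stood 13 mm apart on the 14 mm handle, and the arm was still.
- **Ring and chocolate:** the arm never went near them. I checked this only by eye and did not measure their final positions.

One disagreement: before letting go, mark directions read from the scene camera alone came out up to 15° off. I relied on the later top view instead, which agreed with the jaw angle.

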